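Isolate the charging station and lift out the battery caddy

ROBOT

A 6-joint arm with a two-finger parallel gripper is mounted at the origin on a cart in front of the work surface, level with it; the furniture and walls round the work are solid. World frame = base frame: x ahead of the robot, y to its left, z up, the work surface at z = 0. Lengths are in m, angles in rad, forces in N, time in s.
With the tool pointing down it reaches from about 0.35 to 0.775 m from the base axis. Payload 5.5 kg.
Tool frame: the origin (TCP) lies between the finger pads; the fingertips stand 17 mm ahead of it and the grasp point (between the pads) lies 2 mm behind it; z points along the fingers, y is the line along which they close (so a half turn about z gives the same grasp; the last joint's range is limited). The gripper opens to 85 mm and grips with 20 to 120 N. Pads are 22 mm wide; open, the fingers measure 114 mm over their backs; the gripper's body (76 mm by 85 mm) begins 54 mm behind the grasp point. The pads swing forward as they close: fully open they stand 13 mm farther back than shut.
Start: joints at [-1.378, 0.313, 0.046, 1.304, 0, 1.431], TCP at [0.188, -0.543, 0.248] pointing down, gripper open.
Joint ranges: [-2.76, 2.76], [-0.86, 1.69], [-1.03, 1.26], [-2.2, 2.34], [-1.47, 1.5], [-3.14, 3.14]. Speed limits (rad/s): [2.57, 2.57, 3.14, 3.14, 3.14, 3.14].

INTERFACE

Orientations are given as [roll, pitch, yaw] about the fixed x, y, z axes, in that order (R = Rz(yaw) Ry(pitch) Rx(roll)).
In Python, from workcell import arm gives the robot as it stands.
- The arm moves only by the shell command python3 -m crank 'ROWS' [FORCE]. ROWS is JSON, a list of rows, each an object of numbers: "wx", "wy", "wz": the turn, a rotation vector about the tool's x, y, z in units of 6 degrees (1.0 is 6 degrees); "x", "y", "z": the shift along the tool's x, y, z in units of 0.04 m (1.0 is 0.04 m); "grip": the gripper's target within -1 to 1 (fully open at 1, half-way at 0, shut at -1). In form: [{"wx": .., "wy": .., "wz": .., "x": .., "y": .., "z": .., "grip": ..}, ...]. A call has 1 to 12 rows; each row shifts and turns the commanded pose from where the row before left it, along the tool's axes as they then stand; what a row does not reach is not made up. A row lasts 1/12 s, in which the tool goes at most 41.7 mm and 7.16 degrees, less where a joint would pass 70% of its speed; a pose out of reach is approached as far as the arm can. A call with a number of a shift or a turn outside -1 to 1 is refused whole. A call with a gripper value outside its range is refused whole. The fingers move at their own pace and stop on an object; FORCE is the grip in N (left out, the last holds). Time passes only in rows, so rows that do not move let the fingers close. It gives the time, the measured TCP pose, the force, the opening and the grip force at its end, in the units of the state.
- arm.get_obs(): the state, without advancing time (a new reading comes with each control period).
- arm.capture(name): name is "scene" or "top" or "wrist"; returns (picture, depth): 420x560x3 uint8, red, green, blue; 420x560 float32, m along the optical axis (not along the pixel's ray), 0 where there is no reading.
- arm.camera_params(name): a dict with "vfov" (degrees; the focal length in pixels is half the picture's height over the tangent of half this angle, whatever the lens; pixels are square), "cx", "cy" (the principal point, pixels), "dist" ([k1, k2, p1, p2, k3] as OpenCV has them; the pictures are not rectified), "world_from_camera" (4x4, takes a point from camera to world coordinates). Camera axes: x right, y down, z forward; pixel columns grow to the right and rows downward; lengths in m; the calibration is good to about 2 mm. A picture is of the moment at which its call begins: read the wrist's pose just before it. camera_params takes no time and is no camera call; for the wrist camera it gives the pose at the moment of the call.
- arm.job_done(): hands the job in; it is judged then, once.
The state is a dict: "t": time; "joint_pos": joint angles; "joint_velocities": joint speeds; "effort": joint torques, N m; "tcp_pos": TCP position; "orientation": TCP orientation; "contact_force": force on the tool from outside, world axes, zero at the start; "moment": the same for the moment, N m; "opening": finger opening in m; "finger_force": force on a finger pad.
Only numpy, scipy, OpenCV 4.12 (cv2) and the standard library are available. Lean on these libraries where they do the work, as an engineer would, in place of code of your own. Each camera call takes 0.05 s, during which the arm holds its last target. There are 200 camera calls.

TASK

The battery caddy is still on its live charging station: first flip the isolator's toggle over to off (away from the robot), then take the caddy by its handle and lift it straight up out of the station without tipping it, so that both packs stay in it. Finish while holding it still and level in the air, roughly 10 cm above the station and over it, touching only your gripper; do not put it down or let go, and leave the other things about where they are.

Things in the scene. Friction and masses are not known exactly. Their poses are not given: they have to be found in the camera images.
- station: Fixed charging station on the table: black plate 176 x 164 mm, its seat 16 mm above the table, four corner guides up to 32 mm high that locate the caddy with about 3 mm play. Origin at the centre of its underside; x axis points away from the robot, y to the left, turned by its yaw.
- station_seat (a point): Centre of the station's seat (16 mm above the table), on which the caddy's underside rests; axes as the station's.
- isolator: Fixed grey isolator box 84 (x) x 50 (y) x 48 mm high, standing beside the station, its centre 128 mm to the left or to the right of the station's centre (either may be drawn), same yaw as the station. A toggle stands up from its top. Origin at the centre of its underside.
- toggle (a joint): Angle of the isolator's toggle, rad: 0 = on (leans 0.55 rad from upright towards the robot, the isolator's -x), 1.1 = off (leans 0.55 rad away, its +x). Turns about a pivot 54 mm above the table at the box's centre. Weighted: past upright it falls by itself to the nearer end and rests there; under 2 N at the tip moves it.
- toggle_tip (a point): Middle of the toggle's black round grip (23 mm diameter, 34 mm long), 60 mm from the pivot: about 105 mm above the table at either end (31 mm to the near or far side of the pivot) and 114 mm when upright. The point's axes turn with the toggle.
- caddy: Loose aluminium tray 150 (x) x 140 (y) mm with walls 26 mm high, with a bow handle over its middle; about 0.28 kg (varies by a fifth), about 0.66 kg with the packs, balanced under the middle of the handle. Origin at the centre of its underside; axes as the station's at the start, z up.
- caddy_handle (a point): Centre of the caddy's handle: a straight black bar along the caddy's y axis, 12 mm thick (x), 22 mm high, 128 mm long and free between its end posts, its centre 90 mm above the caddy's underside. Axes as the caddy's. The packs below reach only 34 mm above the caddy's underside.
- pack_near_center (a point): Centre of the battery pack (47 x 89 x 30 mm, 0.19 kg, loose) lying in the caddy on the robot's side of the handle, long side along the handle.
- pack_far_center (a point): Centre of the same kind of battery pack on the far side of the handle.
- tyre_wheel: Bystander: small tyred wheel, 63 mm diameter, 24 mm high, lying on the side of the station opposite to the isolator, 128 mm from the station's centre. Origin at the centre of its underside.
- motor: Bystander: small gear motor 26 x 69 x 32 mm on the table. Origin at the centre of its underside.
- cup: Bystander: clear square cup 118 x 118 x 62 mm on the table. Origin at the centre of its underside.

How it is judged:
By the outcome, as a careful person would: the job done as asked, in the order asked, and still so for the second after the job is handed in, while the arm keeps its last pose, push and grip.
It also fails if it takes over 48 s, if anything falls off the work surface, if the arm or the gripper's body presses on something with over 40 N, if the wrist force passes 120 N, or if a joint passes its speed limit or range.

## Working session

There is one attempt and no reset: what is moved stays moved. The work goes in short steps, Python scripts to look and compute and a shell command to move; the robot and the scene stay as the last step left them, time stands still between calls to the robot, and variables do not carry over. Pictures are saved under pics/ and viewed, at most 10 in all, crops included, and the job is handed in when it is done.

```bash
mkdir -p pics; ls
python3 - <<'E'
from workcell import arm
import cv2
o=arm.get_obs(); print(o)
for n in("top","scene"):
    p,d=arm.capture(n); cv2.imwrite(f"pics/{n}0.png",p[:,:,::-1]); print(n,arm.camera_params(n))
E
```

```text
pics
{'t': 0.0, 'joint_pos': array([-1.37759861e+00,  3.13994024e-01,  4.49501673e-02,  1.30362918e+00,
       -1.13903610e-05,  1.43117738e+00]), 'joint_velocities': array([ 1.35412034e-04,  5.74446748e-05, -9.16147922e-04, -3.47089449e-04,
       -4.91401082e-04, -1.40041015e-03]), 'effort': array([-3.57723638e-04, -4.80625463e+01,  2.98535067e+01,  1.92455063e-02,
       -1.04678088e-04, -5.73888371e-06]), 'tcp_pos': array([ 0.18773547, -0.54295294,  0.24740072]), 'orientation': array([-3.13973262e+00, -2.49893873e-04,  3.32816446e-01]), 'contact_force': array([ 0.4230952 , -0.58992485,  0.32986462]), 'moment': array([ 0.01077576, -0.02500604, -0.0191008 ]), 'finger_force': 0.0, 'opening': 0.08541885064630651}
top {'vfov': 53.13238851543695, 'cx': 277.1037134098985, 'cy': 211.54661081119295, 'dist': array([-0.08990239,  0.        ,  0.        ,  0.        ,  0.        ]), 'world_from_camera': array([[ 0.01232692, -0.99827109,  0.05747065,  0.48186897],
       [-0.99981779, -0.013143  , -0.01384367,  0.01061341],
       [ 0.01457507, -0.05728953, -0.99825121,  1.12829181],
       [ 0.        ,  0.        ,  0.        ,  1.        ]])}
scene {'vfov': 51.55161531587727, 'cx': 280.70588175155, 'cy': 210.58351210677344, 'dist': array([-0.05818215,  0.        ,  0.        ,  0.        ,  0.        ]), 'world_from_camera': array([[ 0.45377183, -0.45218882,  0.76786483, -0.41514075],
       [-0.89084962, -0.2090498 ,  0.40334245, -0.50579265],
       [-0.02186496, -0.86707753, -0.49769315,  0.70944318],
       [ 0.        ,  0.        ,  0.        ,  1.        ]])}
```

View pics/top0.png

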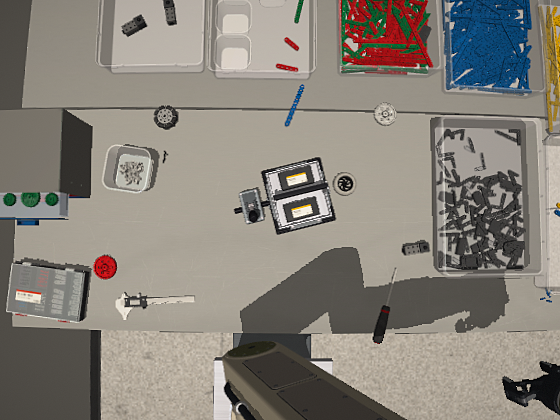

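View pics/scene0.png

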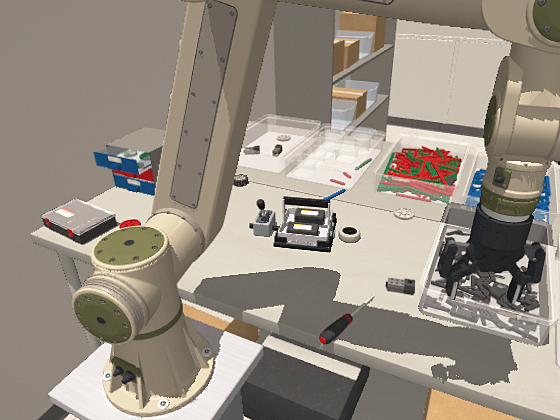

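The station is at about (290,197) in the top view. The isolator is at (249,206), to its left, and the wheel is at (344,184). I'll enlarge this area.

```bash
cat > h.py <<'E'
import numpy as np,cv2
from workcell import arm
def ray(n,u,v,prm=None):
    c=prm or arm.camera_params(n); f=210/np.tan(np.radians(c['vfov']/2))
    K=np.array([[f,0,c['cx']],[0,f,c['cy']],[0,0,1.]])
    q=cv2.undistortPoints(np.array([[[u,v]]],float),K,c['dist'])[0,0]
    T=c['world_from_camera']; return T[:3,3],T[:3,:3]@np.array([q[0],q[1],1.])
def at(n,u,v,z,prm=None):
    o,d=ray(n,u,v,prm); return o+d*(z-o[2])/d[2]
def pix(n,P,prm=None):
    c=prm or arm.camera_params(n); f=210/np.tan(np.radians(c['vfov']/2))
    K=np.array([[f,0,c['cx']],[0,f,c['cy']],[0,0,1.]])
    T=np.linalg.inv(c['world_from_camera'])
    return cv2.projectPoints(np.atleast_2d(np.array(P,float)),cv2.Rodrigues(T[:3,:3])[0],T[:3,3],K,c['dist'])[0][:,0]
E
python3 - <<'E'
import cv2
p=cv2.imread("pics/top0.png")[145:245,225:365]
cv2.imwrite("pics/c0.png",cv2.resize(p,None,fx=5.5,fy=5.5,interpolation=cv2.INTER_CUBIC))
E
```

```text
(no output)
```

View pics/c0.png

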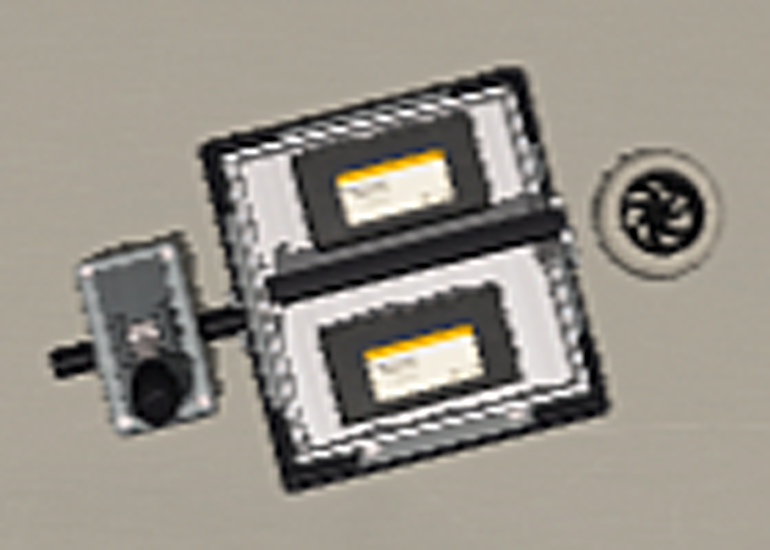

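The crop shows the handle's top edge running from (272,290) to (565,220). The toggle's grip is at (157,390), leaning towards the robot. The station's corners are at (202,145), (520,68), (607,408) and (290,490).

Run:
```python
from h import *
def P(u,v,z): return at("top",225+u/5.5,145+v/5.5,z)
g=lambda l,z:np.array([P(*a,z) for a in l])
S=g([(202,145),(520,68),(607,408),(290,490)],.025); print("station",S.mean(0),np.linalg.norm(np.diff(S,axis=0),axis=1))
for a,b in((0,3),(1,2)):
    d=S[a]-S[b]; print(np.degrees(np.arctan2(d[1],d[0])))
H=g([(272,290),(565,220)],.112);d=H[0]-H[1];print("handle",H.mean(0),np.linalg.norm(d),"yaw",np.degrees(np.arctan2(-d[0],d[1])))
I=g([(80,262),(180,235),(215,405),(120,432)],.048);print("iso",I.mean(0),I)
for a,b in((0,3),(1,2)):
    d=I[a]-I[b]; print(np.degrees(np.arctan2(d[1],d[0])))
print("tip",P(157,390,.11))
print("iso-st",np.linalg.norm((I.mean(0)-S.mean(0))[:2]))
# depth check
c=arm.camera_params("top");p,dep=arm.capture("top");T=c["world_from_camera"]
for n,(u,v) in dict(handle=(418,258),tip=(157,385),iso=(125,285)).items():
    u=225+u/5.5;v=145+v/5.5;o,d=ray("top",u,v);print(n,o+d*dep[int(round(v)),int(round(u))])
print(np.degrees(arm.get_obs()["orientation"]))
```

```text
station [ 0.58902412 -0.06106913  0.025     ] [0.15832595 0.16957971 0.15709108]
15.035883505602806
14.620032096896399
handle [ 0.59041283 -0.06145173  0.112     ] 0.13377573872141452 yaw 14.284282619256919
iso [0.55856184 0.06043    0.048     ] [[0.59169612 0.09322706 0.048     ]
 [0.60506524 0.046475   0.048     ]
 [0.5253486  0.02889438 0.048     ]
 [0.51213739 0.07312356 0.048     ]]
14.181077319920986
12.436866357765009
tip [0.52914023 0.05351812 0.11      ]
iso-st 0.12525969460709
handle [ 0.58814751 -0.06047192  0.12021532]
tip [0.53080603 0.05308175 0.12115751]
iso [0.58057093 0.07156774 0.05413347]
[-1.79920856e+02 -1.23676407e-02  1.90679807e+01]
```

```bash
python3 -m crank '[{"x":0.5,"y":-0.1,"wz":-0.4,"grip":-1},{"x":0.95,"y":-0.1,"wz":-0.75,"grip":-1},{"x":0.95,"y":-0.1,"wz":-0.75,"grip":-1},{"x":0.95,"y":-0.1,"wz":-0.75,"grip":-1},{"x":0.95,"y":-0.1,"wz":-0.75,"grip":-1},{"x":0.95,"y":-0.1,"wz":-0.75,"grip":-1},{"x":0.95,"y":-0.1,"wz":-0.75,"grip":-1},{"x":0.95,"y":-0.1,"wz":-0.75,"grip":-1},{"x":0.95,"y":-0.1,"wz":-0.75,"grip":-1},{"x":0.95,"y":-0.1,"wz":-0.75,"grip":-1},{"x":0.95,"y":-0.1,"wz":-0.75,"grip":-1},{"x":0.5,"y":-0.1,"wz":-0.4,"grip":-1}]' 40
cat > go.py <<'E'
import sys
from h import *
from scipy.spatial.transform import Rotation as R
t=np.array([float(v) for v in sys.argv[1:4]]);yaw=float(sys.argv[4])
o=arm.get_obs();A=R.from_euler('xyz',o['orientation']);B=R.from_euler('xyz',[180,0,yaw],degrees=True)
print('t',o['t'],'pos',o['tcp_pos'].round(4),'rpy',np.degrees(o['orientation']).round(2),'F',o['contact_force'].round(1),'op',round(o['opening'],4))
print('shift units in current tool axes',(A.inv().apply(t-o['tcp_pos'])/.04).round(3),'turn',(np.degrees((A.inv()*B).as_rotvec())/6).round(3))
print('shift units in target axes',(B.inv().apply(t-o['tcp_pos'])/.04).round(3))
E
python3 go.py .468 .040 .25 104.3
```

```text
t 0.15 pos [ 0.1878 -0.5431  0.2476] rpy [-1.7992e+02 -1.0000e-02  1.9070e+01] F [0.5 0.1 0.2] op 0.0858
shift units in current tool axes [ 11.383 -11.489  -0.041] turn [-9.0000e-03 -1.1000e-02 -1.4205e+01]
shift units in target axes [12.395 10.389 -0.059]invalid input
```

```bash
python3 -m crank '[{"wx":0,"wy":0,"wz":-0.4,"x":0.5,"y":-0.1,"z":0,"grip":-1},{"wx":0,"wy":0,"wz":-0.75,"x":0.95,"y":-0.1,"z":0,"grip":-1},{"wx":0,"wy":0,"wz":-0.75,"x":0.95,"y":-0.1,"z":0,"grip":-1},{"wx":0,"wy":0,"wz":-0.75,"x":0.95,"y":-0.1,"z":0,"grip":-1},{"wx":0,"wy":0,"wz":-0.75,"x":0.95,"y":-0.1,"z":0,"grip":-1},{"wx":0,"wy":0,"wz":-0.75,"x":0.95,"y":-0.1,"z":0,"grip":-1},{"wx":0,"wy":0,"wz":-0.75,"x":0.95,"y":-0.1,"z":0,"grip":-1},{"wx":0,"wy":0,"wz":-0.75,"x":0.95,"y":-0.1,"z":0,"grip":-1},{"wx":0,"wy":0,"wz":-0.75,"x":0.95,"y":-0.1,"z":0,"grip":-1},{"wx":0,"wy":0,"wz":-0.4,"x":0.5,"y":-0.1,"z":0,"grip":-1}]' 40
python3 go.py .468 .040 .25 104.3
```

```text
t: 0.98
tcp_pos: [0.4337, -0.3049, 0.248]
orientation: [-3.141, -0.001, 1.052]
contact_force: [-0.5, 0.0, 0.4]
opening: 0.0001
finger_force: 0.0
t 0.9833 pos [ 0.4337 -0.3049  0.248 ] rpy [-1.7997e+02 -7.0000e-02  6.0250e+01] F [-0.5  0.   0.4] op 0.0001
shift units in current tool axes [ 7.911 -3.533 -0.039] turn [ 0.    -0.014 -7.342]
shift units in target axes [ 8.143  2.961 -0.051]
```

```bash
python3 -m crank '[{"wx":0,"wy":0,"wz":-0.4,"x":0.5,"y":0,"z":0,"grip":-1},{"wx":0,"wy":0,"wz":-0.8,"x":0.95,"y":0,"z":0,"grip":-1},{"wx":0,"wy":0,"wz":-0.8,"x":0.95,"y":0,"z":0,"grip":-1},{"wx":0,"wy":0,"wz":-0.8,"x":0.95,"y":-0.05,"z":0,"grip":-1},{"wx":0,"wy":0,"wz":-0.8,"x":0.95,"y":-0.05,"z":0,"grip":-1},{"wx":0,"wy":0,"wz":-0.8,"x":0.95,"y":-0.05,"z":0,"grip":-1},{"wx":0,"wy":0,"wz":-0.8,"x":0.95,"y":-0.05,"z":0,"grip":-1},{"wx":0,"wy":0,"wz":-0.8,"x":0.95,"y":-0.05,"z":0,"grip":-1},{"wx":0,"wy":0,"wz":-0.8,"x":0.95,"y":0,"z":0,"grip":-1},{"wx":0,"wy":0,"wz":-0.55,"x":0.6,"y":0,"z":0,"grip":-1},{"wx":0,"wy":0,"wz":0,"x":0,"y":0,"z":0,"grip":-1},{"wx":0,"wy":0,"wz":0,"x":0,"y":0,"z":0,"grip":-1}]' 40
python3 go.py .468 .040 .25 104.3
python3 - <<'E'
from h import *
import pickle
c=arm.camera_params("wrist");p,d=arm.capture("wrist");cv2.imwrite("pics/w0.png",p[:,:,::-1]);pickle.dump((c,d),open("w0.pkl","wb"))
E
```

```text
t: 1.98
tcp_pos: [0.484, 0.0284, 0.2482]
orientation: [-3.141, 0.0, 1.817]
contact_force: [0.8, 0.2, 1.1]
opening: -0.0
finger_force: 0.0
t 1.9833 pos [0.484  0.0284 0.2482] rpy [-1.7998e+02  2.0000e-02  1.0411e+02] F [0.8 0.2 1.1] op -0.0
shift units in current tool axes [ 0.379 -0.316 -0.045] turn [-0.003  0.003 -0.032]
shift units in target axes [ 0.38  -0.315 -0.045]
```

View pics/w0.png

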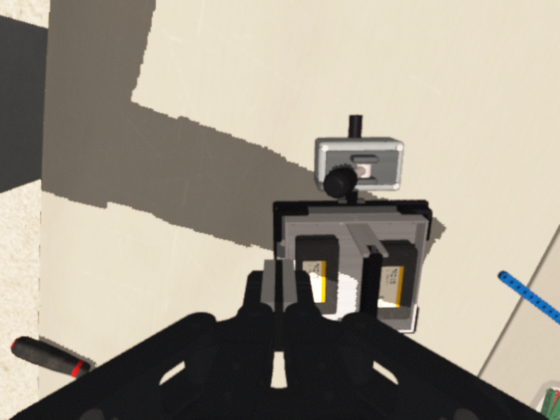

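In the wrist view the isolator's top spans (316,140) to (403,189), and the grip is at (340,183). The handle bar's top end is at about (371,249).

Run:
```python
from h import *
import pickle
c,d=pickle.load(open("w0.pkl","rb"))
I=np.array([at("w",*a,.048,c) for a in((315,140),(403,139),(402,189),(317,190))]);print(I.mean(0));e=I[1]-I[0];print(np.degrees(np.arctan2(e[1],e[0])))
print("tip",at("w",340,183,.115,c),"handle end",at("w",371,249,.117,c))
o,r=ray("w",340,183,c);print("tip depth",o+r*d[183,340])
```

```text
[0.55454877 0.06333825 0.048     ]
14.902342754205955
tip [0.52558601 0.0549674  0.115     ] handle end [0.56672247 0.00806611 0.117     ]
tip depth [0.52438193 0.05596096 0.12001671]
```

```bash
python3 -m crank '[{"wx":0,"wy":0,"wz":0,"x":0.38,"y":-0.32,"z":0.4,"grip":-1},{"wx":0,"wy":0,"wz":0,"x":0,"y":0,"z":0.8,"grip":-1},{"wx":0,"wy":0,"wz":0,"x":0,"y":0,"z":0.8,"grip":-1},{"wx":0,"wy":0,"wz":0,"x":0,"y":0,"z":0.8,"grip":-1},{"wx":0,"wy":0,"wz":0,"x":0,"y":0,"z":0.5,"grip":-1},{"wx":0,"wy":0,"wz":0,"x":0,"y":0,"z":0.25,"grip":-1},{"wx":0,"wy":0,"wz":0,"x":0,"y":0,"z":0,"grip":-1},{"wx":0,"wy":0,"wz":0,"x":0,"y":0,"z":0,"grip":-1}]'
python3 go.py .5507 .0618 .105 104.3
```

```text
t: 2.7
tcp_pos: [0.4687, 0.0379, 0.1065]
orientation: [-3.141, 0.0, 1.813]
contact_force: [-0.4, 0.1, 1.0]
opening: -0.0
finger_force: 0.0
t 2.7 pos [0.4687 0.0379 0.1065] rpy [-1.7998e+02  1.0000e-02  1.0387e+02] F [-0.4  0.1  1. ] op -0.0
shift units in current tool axes [0.088 2.134 0.038] turn [-0.003  0.001 -0.072]
shift units in target axes [0.071 2.135 0.038]
```

```bash
python3 -m crank '[{"wx":0,"wy":0,"wz":0,"x":0.08,"y":0.3,"z":0.03,"grip":-1},{"wx":0,"wy":0,"wz":0,"x":0,"y":0.3,"z":0,"grip":-1},{"wx":0,"wy":0,"wz":0,"x":0,"y":0.2,"z":0,"grip":-1},{"wx":0,"wy":0,"wz":0,"x":0,"y":0.2,"z":0,"grip":-1},{"wx":0,"wy":0,"wz":0,"x":0,"y":0.2,"z":0,"grip":-1},{"wx":0,"wy":0,"wz":0,"x":0,"y":0.2,"z":0,"grip":-1},{"wx":0,"wy":0,"wz":0,"x":0,"y":0.2,"z":0,"grip":-1},{"wx":0,"wy":0,"wz":0,"x":0,"y":0.2,"z":0,"grip":-1},{"wx":0,"wy":0,"wz":0,"x":0,"y":0.2,"z":0,"grip":-1},{"wx":0,"wy":0,"wz":0,"x":0,"y":0.13,"z":0,"grip":-1},{"wx":0,"wy":0,"wz":0,"x":0,"y":0,"z":0,"grip":-1},{"wx":0,"wy":0,"wz":0,"x":0,"y":0,"z":0,"grip":-1}]'
python3 -m crank '[{"wx":0,"wy":0,"wz":0,"x":0,"y":-0.5,"z":0,"grip":-1},{"wx":0,"wy":0,"wz":0,"x":0,"y":-0.5,"z":0,"grip":-1},{"wx":0,"wy":0,"wz":0,"x":0,"y":-0.5,"z":0,"grip":-1},{"wx":0,"wy":0,"wz":0,"x":0,"y":0,"z":-0.8,"grip":-1},{"wx":0,"wy":0,"wz":0,"x":0,"y":0,"z":-0.9,"grip":1},{"wx":0,"wy":0,"wz":0,"x":0,"y":0,"z":-0.9,"grip":1},{"wx":0,"wy":0,"wz":0,"x":0,"y":0,"z":-0.9,"grip":1},{"wx":0,"wy":0,"wz":0,"x":0,"y":0,"z":0,"grip":1},{"wx":0,"wy":0,"wz":0,"x":0,"y":0,"z":0,"grip":1}]'
python3 go.py .505 -.082 .25 104.3
python3 - <<'E'
from h import *
import pickle
c=arm.camera_params("wrist");p,d=arm.capture("wrist");cv2.imwrite("pics/w1.png",p[:,:,::-1]);pickle.dump((c,d),open("w1.pkl","wb"))
E
```

```text
t: 3.7
tcp_pos: [0.5502, 0.0626, 0.1049]
orientation: [-3.141, -0.0, 1.815]
contact_force: [-0.4, 0.2, -0.4]
opening: 0.0001
finger_force: 0.0
t: 4.45
tcp_pos: [0.493, 0.0479, 0.2475]
orientation: [3.137, 0.002, 1.814]
contact_force: [-0.5, -0.7, -0.3]
opening: 0.0606
finger_force: 0.0
t 4.45 pos [0.493  0.0479 0.2475] rpy [1.7972e+02 1.0000e-01 1.0396e+02] F [-0.5 -0.7 -0.3] op 0.0606
shift units in current tool axes [-3.224 -0.493 -0.059] turn [ 0.047  0.017 -0.056]
shift units in target axes [-3.221 -0.512 -0.062]
```

View pics/w1.png

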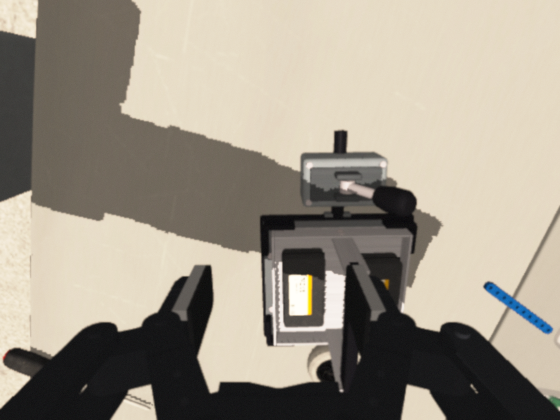

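The toggle now leans to the far side, with its grip at (397,199), so it's off. Next I'll move so the handle is clear in the wrist view.

```bash
python3 go.py .603 -.119 .25 104.3; python3 -m crank '[{"wx":0,"wy":0,"wz":0,"x":-0.6,"y":0.2,"z":0,"grip":1},{"wx":0,"wy":0,"wz":0,"x":-0.7,"y":0.3,"z":0,"grip":1},{"wx":0,"wy":0,"wz":0,"x":-0.7,"y":0.3,"z":0,"grip":1},{"wx":0,"wy":0,"wz":0,"x":-0.7,"y":0.3,"z":0,"grip":1},{"wx":0,"wy":0,"wz":0,"x":-0.7,"y":0.3,"z":0,"grip":1},{"wx":0,"wy":0,"wz":0,"x":-0.4,"y":0.2,"z":0,"grip":1},{"wx":0,"wy":0,"wz":0,"x":0,"y":0,"z":0,"grip":1},{"wx":0,"wy":0,"wz":0,"x":0,"y":0,"z":0,"grip":1},{"wx":0,"wy":0,"wz":0,"x":0,"y":0,"z":0,"grip":1}]'
python3 go.py .588 -.061 .108 104.3
python3 - <<'E'
from h import *
import pickle
c=arm.camera_params("wrist");p,d=arm.capture("wrist");cv2.imwrite("pics/w2.png",p[:,:,::-1]);pickle.dump((c,d),open("w2.pkl","wb"))
E
```

```text
t 4.5 pos [0.4919 0.048  0.2456] rpy [1.7992e+02 3.0000e-02 1.0396e+02] F [ 0.3 -0.2 -0.3] op 0.0674
shift units in current tool axes [-4.72   1.688 -0.105] turn [ 0.014  0.005 -0.057]
shift units in target axes [-4.73  1.66 -0.11]
t: 5.25
tcp_pos: [0.5894, -0.0834, 0.2434]
orientation: [-3.138, -0.002, 1.815]
contact_force: [-0.3, 0.3, 0.6]
opening: 0.0853
finger_force: 0.0
t 5.25 pos [ 0.5894 -0.0834  0.2434] rpy [-1.7982e+02 -1.1000e-01  1.0397e+02] F [-0.3  0.3  0.6] op 0.0853
shift units in current tool axes [0.546 0.112 3.385] turn [-0.03  -0.019 -0.056]
shift units in target axes [0.552 0.104 3.385]
```

View pics/w2.png

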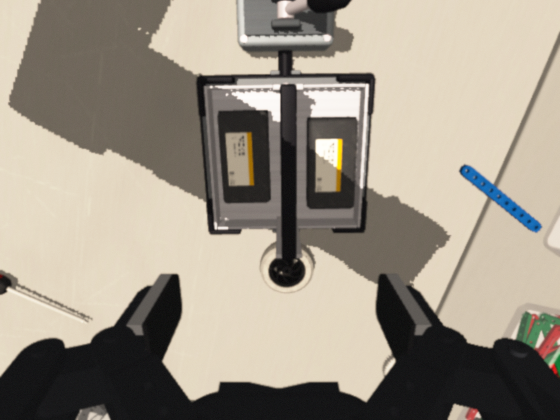

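The handle shows clearly: its top face runs from (288,86) to (288,257). The caddy's rim spans (203,80) to (368,228).

```bash
python3 - <<'E'
from h import *
import pickle
c,d=pickle.load(open("w2.pkl","rb"))
H=np.array([at("w",288.5,86,.117,c),at("w",287.5,257,.117,c)]);e=H[0]-H[1]
print(H,H.mean(0),np.linalg.norm(e),np.degrees(np.arctan2(-e[0],e[1])))
for u,v in((288,130),(288,180)):
    o,r=ray("w",u,v,c);print(o+r*d[v,u])
S=np.array([at("w",*a,.03,c) for a in((197,76),(373,74),(365,231),(211,233))]);print(S.mean(0),S)
E
python3 go.py .588 -.061 .108 104.3
```

```text
[[ 0.57381783  0.00252679  0.117     ]
 [ 0.60582745 -0.12500976  0.117     ]] [ 0.58982264 -0.06124148  0.117     ] 0.13149216543370967 14.089287343448854
[ 0.58102417 -0.0268482   0.11592959]
[ 0.59018184 -0.06260338  0.11723419]
[ 0.59048475 -0.06163702  0.03      ] [[ 0.49021553 -0.0063558   0.03      ]
 [ 0.64887834  0.03484298  0.03      ]
 [ 0.69111857 -0.11645371  0.03      ]
 [ 0.53172657 -0.15858156  0.03      ]]
t 5.3 pos [ 0.5895 -0.0831  0.244 ] rpy [-1.7987e+02 -8.0000e-02  1.0400e+02] F [-0.7 -0.5 -0.1] op 0.0855
shift units in current tool axes [0.541 0.105 3.4  ] turn [-0.022 -0.014 -0.05 ]
shift units in target axes [0.545 0.1   3.399]
```

```bash
python3 -m crank '[{"wx":-0.02,"wy":0,"wz":0,"x":0.52,"y":0.14,"z":0.3,"grip":1},{"wx":0,"wy":0,"wz":0,"x":0,"y":0,"z":0.7,"grip":1},{"wx":0,"wy":0,"wz":0,"x":0,"y":0,"z":0.7,"grip":1},{"wx":0,"wy":0,"wz":0,"x":0,"y":0,"z":0.5,"grip":1},{"wx":0,"wy":0,"wz":0,"x":0,"y":0,"z":0.4,"grip":1},{"wx":0,"wy":0,"wz":0,"x":0,"y":0,"z":0.4,"grip":1},{"wx":0,"wy":0,"wz":0,"x":0,"y":0,"z":0.3,"grip":1},{"wx":0,"wy":0,"wz":0,"x":0,"y":0,"z":0.2,"grip":1},{"wx":0,"wy":0,"wz":0,"x":0,"y":0,"z":0,"grip":1},{"wx":0,"wy":0,"wz":0,"x":0,"y":0,"z":0,"grip":1},{"wx":0,"wy":0,"wz":0,"x":0,"y":0,"z":0,"grip":1}]'
python3 go.py .590 -.0615 .104 104.1
```

```text
t: 6.22
tcp_pos: [0.5918, -0.0622, 0.1061]
orientation: [3.138, 0.001, 1.815]
contact_force: [0.4, -0.1, -0.1]
opening: 0.0854
finger_force: 0.0
t 6.2167 pos [ 0.5918 -0.0622  0.1061] rpy [1.7981e+02 4.0000e-02 1.0400e+02] F [ 0.4 -0.1 -0.1] op 0.0854
shift units in current tool axes [ 0.028 -0.04   0.052] turn [ 0.032  0.007 -0.017]
shift units in target axes [ 0.028 -0.039  0.053]
```

Now I'll close on the handle.

```bash
python3 -m crank '[{"wx":0,"wy":0,"wz":0,"x":0.03,"y":-0.04,"z":0.05,"grip":-0.4},{"wx":0,"wy":0,"wz":0,"x":0,"y":0,"z":0,"grip":-0.4},{"wx":0,"wy":0,"wz":0,"x":0,"y":0,"z":0,"grip":-0.4},{"wx":0,"wy":0,"wz":0,"x":0,"y":0,"z":0,"grip":-0.5},{"wx":0,"wy":0,"wz":0,"x":0,"y":0,"z":0,"grip":-0.6},{"wx":0,"wy":0,"wz":0,"x":0,"y":0,"z":0,"grip":-0.7},{"wx":0,"wy":0,"wz":0,"x":0,"y":0,"z":0,"grip":-0.8},{"wx":0,"wy":0,"wz":0,"x":0,"y":0,"z":0,"grip":-1},{"wx":0,"wy":0,"wz":0,"x":0,"y":0,"z":0,"grip":-1},{"wx":0,"wy":0,"wz":0,"x":0,"y":0,"z":0,"grip":-1},{"wx":0,"wy":0,"wz":0,"x":0,"y":0,"z":0,"grip":-1}]' 70
python3 go.py .590 -.0615 .204 104.1
```

```text
t: 7.13
tcp_pos: [0.5905, -0.0617, 0.1035]
orientation: [3.138, 0.001, 1.815]
contact_force: [4.0, 1.6, 1.1]
opening: 0.0111
finger_force: 68.3
t 7.1333 pos [ 0.5905 -0.0617  0.1035] rpy [1.7978e+02 4.0000e-02 1.0397e+02] F [4.  1.6 1.1] op 0.0111
shift units in current tool axes [ 6.000e-03 -1.000e-03 -2.512e+00] turn [ 0.037  0.007 -0.021]
shift units in target axes [ 0.008 -0.011 -2.512]
```

```bash
python3 -m crank '[{"wx":0,"wy":0,"wz":0,"x":0,"y":0,"z":-0.05,"grip":-1},{"wx":0,"wy":0,"wz":0,"x":0,"y":0,"z":-0.1,"grip":-1},{"wx":0,"wy":0,"wz":0,"x":0,"y":0,"z":-0.1,"grip":-1},{"wx":0,"wy":0,"wz":0,"x":0,"y":0,"z":-0.1,"grip":-1},{"wx":0,"wy":0,"wz":0,"x":0,"y":0,"z":-0.1,"grip":-1},{"wx":0,"wy":0,"wz":0,"x":0,"y":0,"z":-0.1,"grip":-1},{"wx":0,"wy":0,"wz":0,"x":0,"y":0,"z":-0.1,"grip":-1},{"wx":0,"wy":0,"wz":0,"x":0,"y":0,"z":0,"grip":-1},{"wx":0,"wy":0,"wz":0,"x":0,"y":0,"z":0,"grip":-1}]' 80
python3 go.py .590 -.0615 .204 104.1
```

```text
t: 7.88
tcp_pos: [0.5896, -0.0618, 0.1295]
orientation: [3.139, 0.0, 1.814]
contact_force: [-0.2, -0.4, -5.9]
opening: 0.011
finger_force: 78.1
t 7.8833 pos [ 0.5896 -0.0618  0.1295] rpy [1.7986e+02 3.0000e-02 1.0396e+02] F [-0.2 -0.4 -5.9] op 0.011
shift units in current tool axes [ 0.004  0.016 -1.863] turn [ 0.023  0.005 -0.023]
shift units in target axes [ 0.004  0.012 -1.863]
```

The wrist carries about 6 N, which matches the caddy with both packs. I'll lift the rest of the way.

```bash
python3 -m crank '[{"wx":0,"wy":0,"wz":0,"x":0,"y":0,"z":-0.1,"grip":-1},{"wx":0,"wy":0,"wz":0,"x":0,"y":0,"z":-0.2,"grip":-1},{"wx":0,"wy":0,"wz":0,"x":0,"y":0,"z":-0.25,"grip":-1},{"wx":0,"wy":0,"wz":0,"x":0,"y":0,"z":-0.25,"grip":-1},{"wx":0,"wy":0,"wz":0,"x":0,"y":0,"z":-0.25,"grip":-1},{"wx":0,"wy":0,"wz":0,"x":0,"y":0,"z":-0.25,"grip":-1},{"wx":0,"wy":0,"wz":0,"x":0,"y":0,"z":-0.25,"grip":-1},{"wx":0,"wy":0,"wz":0,"x":0,"y":0,"z":-0.2,"grip":-1},{"wx":0,"wy":0,"wz":0,"x":0,"y":0,"z":-0.1,"grip":-1},{"wx":0,"wy":0,"wz":0,"x":0,"y":0,"z":0,"grip":-1},{"wx":0,"wy":0,"wz":0,"x":0,"y":0,"z":0,"grip":-1},{"wx":0,"wy":0,"wz":0,"x":0,"y":0,"z":0,"grip":-1}]'
python3 -m crank '[{"wx":0,"wy":0,"wz":0,"x":0,"y":0,"z":0,"grip":-1},{"wx":0,"wy":0,"wz":0,"x":0,"y":0,"z":0,"grip":-1},{"wx":0,"wy":0,"wz":0,"x":0,"y":0,"z":0,"grip":-1},{"wx":0,"wy":0,"wz":0,"x":0,"y":0,"z":0,"grip":-1}]'
python3 - <<'E'
from h import *
p,d=arm.capture("scene");q=p[140:290,200:400,::-1]
w,d=arm.capture("wrist");w=w[:,:,::-1]
cv2.imwrite("pics/f.png",np.hstack([cv2.resize(q,(400,300)),cv2.resize(w,(400,300))]))
E
```

```text
t: 8.88
tcp_pos: [0.589, -0.0616, 0.2024]
orientation: [3.141, -0.0, 1.815]
contact_force: [0.3, 0.1, -6.0]
opening: 0.0108
finger_force: 78.1
t: 9.22
tcp_pos: [0.5892, -0.0616, 0.2027]
orientation: [3.14, -0.0, 1.815]
contact_force: [0.5, -0.8, -6.1]
opening: 0.0107
finger_force: 78.1
```

View pics/f.png

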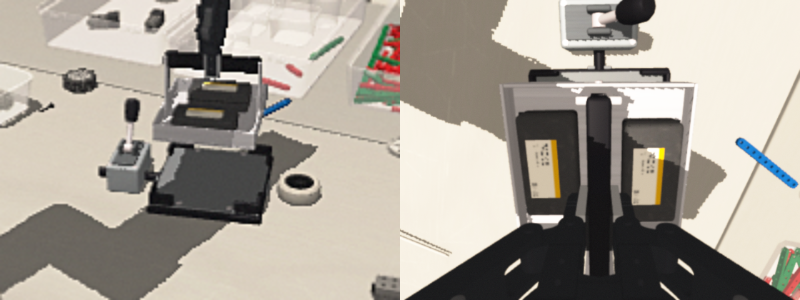

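The caddy hangs level over the empty station with both packs in it at (545,160) and (650,170). The toggle is at the off end, and the wheel hasn't moved.

```bash
python3 -c "
from workcell import arm
print(arm.job_done())"
```

```text
the job is handed in; nothing more can be done
None
```

I flipped the isolator to off, then lifted the caddy straight up by its handle and handed the job in; it is held still and level about 10 cm above the station with both packs in it.

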